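Load a blank into a spring magazine

TASK

Load the short flat maple blank into the spring magazine on the bench: lay it flat in the mouth, lengthwise between the two end catches, and press it straight down against the spring follower until both catches snap in over its ends and keep it there. Then let go and draw clear.

Things in the scene. Friction and masses are not known exactly. Their poses are not given: they have to be found in the camera images.
- maple_center (a point): Centre (half-way up) of the loose pale maple bar, 31 x 86 x 14 mm, lying flat on the bench (centre at 7 mm). x: across its width (31 mm, grasp here), y: along its length (86 mm), z: up. Near it lie, in any order, a darker, longer, thinner ebony bar (24 x 118 x 11 mm) and a thick willow block (40 x 52 x 30 mm), which do not belong in the magazine.
- magazine: Fixed wooden magazine, base 92 x 168 x 12 mm; origin at the middle of its underside on the bench; z up, y along the blank's length. Two channel-shaped end guides form a shaft 98 (y) x 47 mm (x); from 88 mm height metal lips flare out 10 mm to the rim at 102 mm. Both long sides are open over the middle 60 mm, base to rim, so fingers can pass down beside the blank.
- under_catches (a point): Middle of the shaft, level with the undersides of the catches (59 mm above the bench); axes as the magazine. At each y end a sprung steel catch, 14 mm wide with a sloping top, stands 16 mm into the shaft (66 mm between noses). A blank pushed down wedges them aside (a few N) and they snap back over it. A loaded blank's top is held at this height, its centre 7 mm lower.
- follower (a joint): Downward travel (m) of the sprung I-shaped plate, 62 mm long (y), 34 wide at its ends, 14 in the middle, that carries the blank. 0: at rest, top 80 mm above the bench (top of a blank laid on it: 94 mm). The spring pushes up with 4 N at 0, 8.5 N at 0.035, where the blank clears the catches; stop at 0.047. Press to 0.038-0.044 (blank's top at 50-56 mm), then let it rise against the catches.
Things that resemble listed ones, but are neither listed nor needed, are in the scene too. Of the things that look like the part that bears maple_center, the larger one is meant.

How it is judged (in metres and radians):
At the end, for the whole second after the job is handed in: The maple blank lies flat (within 7 degrees) and at rest in the magazine, lengthwise (within 14 degrees) and within 12 mm of its middle, its centre 44 to 57 mm above the bench, held down under both catches with the follower pressed at least 28 mm down, and the robot has let go (z of maple_center in the frame of magazine between 0.044 and 0.057 m and horizontal distance between maple_center and magazine below 0.012 m and angle between maple_center's own z axis and vertical below 0.12 rad and angle between the y axis of maple_center and the y axis of magazine, either way round below 0.25 rad and value of joint follower above 0.028 m and linear speed of maple_blank below 0.02 m/s); the robot touches nothing.
It also fails if it takes over 48 s, if anything falls off the work surface, if the arm or the gripper's body presses on something with over 40 N, if the wrist force passes 120 N, or if a joint passes its speed limit or range.

ROBOT

A 6-joint arm with a two-finger parallel gripper is mounted at the origin on a cart in front of the work surface, level with it; the furniture and walls round the work are solid. World frame = base frame: x ahead of the robot, y to its left, z up, the work surface at z = 0. Lengths are in mm, angles in rad, forces in N, time in s.
With the tool pointing down it reaches from about 275 to 750 mm from the base axis. Payload 10.2 kg.
Tool frame: the origin (TCP) lies at the very end of the fingers, on their centre line; the grasp point (between the pads) lies 19 mm behind it; z points along the fingers, y is the line along which they close (so a half turn about z gives the same grasp; the last joint's range is limited). The gripper opens to 88 mm and grips with 3 to 60 N. Pads are 18 mm wide; open, the fingers measure 123 mm over their backs; the gripper's body (75 mm by 187 mm) begins 45 mm behind the grasp point.
Start: joints at [-1.398, 0.313, 1.498, -0, 1.331, -0.223], TCP at [202.4, -484.423, 238.72] pointing down, gripper open.
Joint ranges: [-2.94, 2.94], [-0.97, 2.17], [0.19, 2.56], [-1.23, 4.37], [0.02, 3.11], [-2.88, 2.88]. Speed limits (rad/s): [2.39, 2.39, 3.01, 3.14, 3.14, 3.14].

INTERFACE

Orientations are given as a rotation vector (axis times angle).
In Python, from plant import robot gives the robot as it stands.
- The arm moves only by the tool step_arm, never from a script. Its argument "steps" is a list of rows, each a list of 4 numbers: the shift along the tool's x, y, z in cm, then the turn about the tool's z in degrees. In form: [[x, y, z, yaw], ...]. A call has 1 to 8 rows; each row shifts and turns the commanded pose from where the row before left it, along the tool's axes as they then stand; what a row does not reach is not made up. A row lasts 1/8 s, in which the tool goes at most 62.5 mm and 10.7 degrees, less where a joint would pass 70% of its speed; a pose out of reach is approached as far as the arm can. A call with a gripper value outside its range is refused whole. "hand" is the opening in per cent of the stroke, from 0 (shut) to 100 (fully open), set as the call begins (left out, the last holds). The fingers move at their own pace and stop on an object; "force" is the grip in N (left out, the last holds). Time passes only in rows, so rows that do not move let the fingers close. It gives the time, the measured TCP pose, the force, the opening and the grip force at its end, in the units of the state.
- robot.observe(): the state, without advancing time (a new reading comes with each control period).
- robot.camera(name): name is "side" or "top" or "wrist"; returns the picture (400x640x3 uint8, red, green, blue); there is no depth.
- robot.camera_info(name): a dict with "mtx" (3x3 intrinsics, pixels), "dist" ([k1, k2, p1, p2, k3] as OpenCV has them; the pictures are not rectified), "R" (3x3) and "t" (3): a world point X has camera coordinates R X + t. Camera axes: x right, y down, z forward; pixel columns grow to the right and rows downward; lengths in mm; the calibration is good to about 2 mm. A picture is of the moment at which its call begins: read the wrist's pose just before it. camera_info takes no time and is no camera call; for the wrist camera it gives the pose at the moment of the call.
- robot.job_done(): hands the job in; it is judged then, once.
The state is a dict: "t": time; "joint_positions": joint angles; "qd": joint speeds; "joint_torque": joint torques, N m; "tool_pos": TCP position; "eef_rot": TCP orientation; "force": force on the tool from outside, world axes, zero at the start; "torque": the same for the moment, N m; "finger_gap": finger opening in mm; "finger_force": force on a finger pad.
Only numpy, scipy, OpenCV 4.12 (cv2) and the standard library are available. Lean on these libraries where they do the work, as an engineer would, in place of code of your own. Each camera call takes 0.05 s, during which the arm holds its last target. There are 200 camera calls.

## Working session

There is one attempt and no reset: what is moved stays moved. The work goes in short steps, Python scripts to look and compute and a tool call to move; the robot and the scene stay as the last step left them, time stands still between calls to the robot, and variables do not carry over. Pictures are saved under pics/ and viewed, at most 10 in all, crops included, and the job is handed in when it is done.

Besides the shell and the picture viewer there is one more tool, called after ">>>" by a JSON object that holds its "fn" and its "kwargs", one argument or row to a line. step_arm: Moves the arm, as the interface text tells. Its arguments: {"type":"object","properties":{"steps":{"type":"array"},"hand":{"type":"number"},"force":{"type":"number"}},"required":["steps"]}

```bash
mkdir -p pics; cat > h.py <<'E'
import numpy as np, cv2
from plant import robot
def info(n):
    i=robot.camera_info(n); return {k:np.array(i[k],float) for k in("mtx","dist","R","t")}
def ray(i,px,z):
    p=cv2.undistortPoints(np.array(px,float).reshape(-1,1,2),i["mtx"],i["dist"]).reshape(-1,2)
    d=np.c_[p,np.ones(len(p))]@i["R"]; c=-i["R"].T@i["t"]
    return c+d*((z-c[2])/d[:,2])[:,None]
def proj(i,X):
    return cv2.projectPoints(np.array(X,float).reshape(-1,3),cv2.Rodrigues(i["R"])[0],i["t"],i["mtx"],i["dist"])[0].reshape(-1,2)
def shot(n,f):
    im=robot.camera(n); cv2.imwrite("pics/"+f,im[:,:,::-1]); return im
E
python3 - <<'E'
from h import *
for n in("top","side"):
    shot(n,n+"0.png"); i=info(n); print(n,-i["R"].T@i["t"],i["mtx"][0,0])
o=robot.observe(); print(o)
E
```

```text
top [ 347.96071729    1.70137954 1435.95467069] 506.6495500914863
side [  451.76639775 -1106.66766622   564.42406151] 450.04938163750495
{'t': 0.1, 'joint_positions': array([-1.39839012e+00,  3.13371263e-01,  1.49828564e+00,  2.50289796e-05,
        1.33097734e+00, -2.23382928e-01]), 'qd': array([ 0.00050304, -0.00267773, -0.00300938, -0.00088063,  0.00020774,
       -0.00087551]), 'joint_torque': array([ 2.18278990e-03, -4.02811038e+01, -2.52643973e+01,  6.95589976e-02,
        3.42329289e-02, -4.56997248e-05]), 'tool_pos': array([ 202.37640792, -484.22313112,  238.25836092]), 'eef_rot': array([-3.07925873e+00, -6.17440409e-01, -7.98441704e-05]), 'force': array([ 0.21044947, -0.39155799,  0.02673241]), 'torque': array([-0.03611758, -0.0090518 ,  0.02659915]), 'finger_force': 0.0, 'finger_gap': 88.0738138496571}
```

View pics/top0.png

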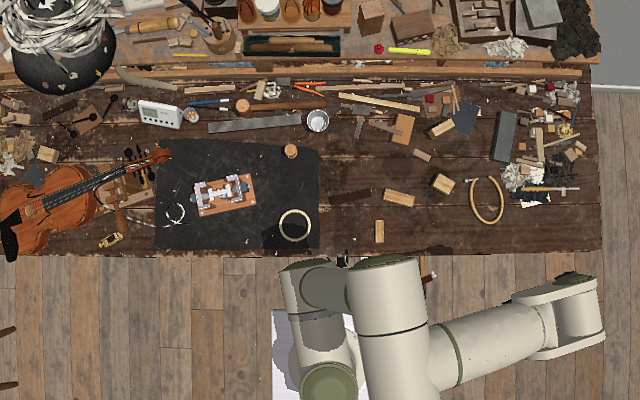

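View pics/side0.png

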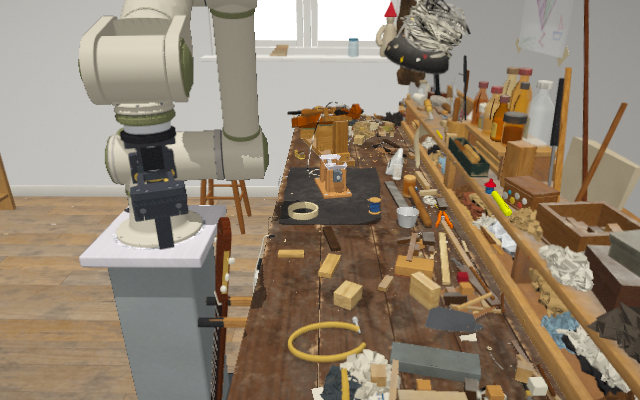

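The top view shows the magazine at about (225,194), the willow block at (443,184) and the ebony bar at (350,196). There are two pale bars, at (399,198) and (380,231), so I'll measure both.

```bash
python3 - <<'E'
from h import *
im=cv2.imread("pics/top0.png"); i=info("top")
hsv=cv2.cvtColor(im,cv2.COLOR_BGR2HSV)
m=cv2.inRange(hsv,(10,60,130),(28,200,255))
for (u,v) in((399,198),(380,231),(443,184)):
    w=np.zeros_like(m); w[v-18:v+18,u-22:u+22]=m[v-18:v+18,u-22:u+22]
    cs=cv2.findContours(w,0,1)[0]; c=max(cs,key=cv2.contourArea).reshape(-1,2)
    X=ray(i,c,14)[:,:2].astype(np.float32); r=cv2.minAreaRect(X); print(u,v,r)
for p in((212,186),(248,180),(203,215),(257,207),(225,194)):
    print(p,ray(i,[p],12)[0],ray(i,[p],100)[0])
a=cv2.resize(im[165:250,180:280],None,fx=5,fy=5,interpolation=2)
b=cv2.resize(im[165:250,335:465],None,fx=5,fy=5,interpolation=2)
cv2.imwrite("pics/c1.png",cv2.resize(im[165:250,180:280],None,fx=7,fy=7,interpolation=2)); cv2.imwrite("pics/c2.png",b)
E
```

```text
399 198 ((463.6956787109375, -205.33885192871094), (86.36958312988281, 32.414554595947266), 73.51252746582031)
380 231 ((369.9666748046875, -147.11273193359375), (22.49112319946289, 61.74578857421875), 89.05353546142578)
443 184 ((502.24285888671875, -334.7535400390625), (52.826541900634766, 42.296104431152344), 58.50851821899414)
(212, 186) [501.54782625 325.60265398  12.        ] [492.05618591 305.5856459  100.        ]
(248, 180) [517.65000574 221.94381809  12.        ] [507.16325522 208.33289705 100.        ]
(203, 215) [418.89423037 350.79562582  12.        ] [414.51055912 329.22169913 100.        ]
(257, 207) [440.56034249 195.9313768   12.        ] [434.83771158 183.92801734 100.        ]
(225, 194) [478.28435507 287.74154982  12.        ] [470.23039074 270.06434738 100.        ]
```

View pics/c1.png

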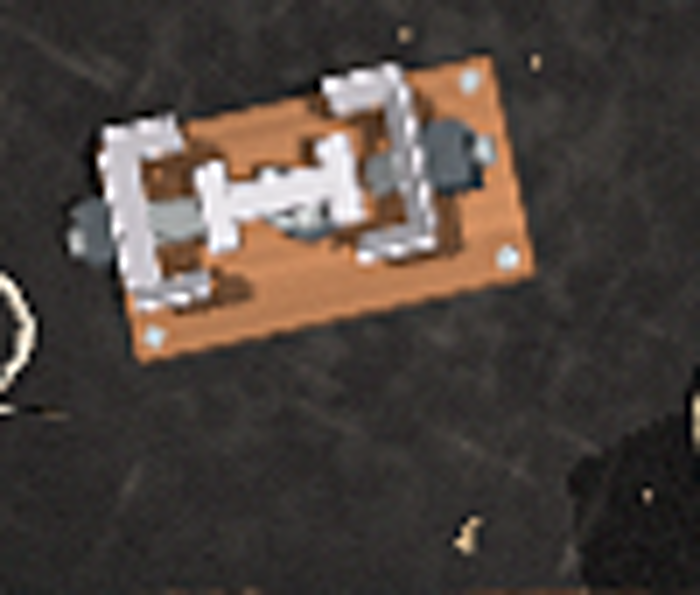

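View pics/c2.png

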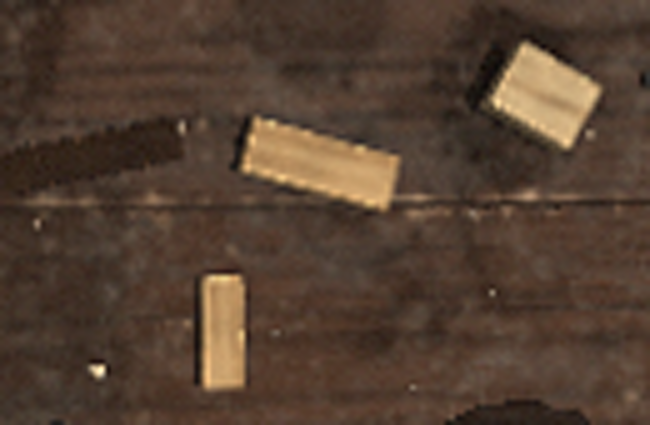

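The bar at (399,198) measures 86x32 mm, so it is the maple blank. The 62x22 bar is the decoy. I'll turn the gripper and move above the blank.

>>> {"fn": "step_arm", "kwargs": {
  "steps": [
    [0, 0, 0, -10.2],
    [0, 0, 0, -10.2],
    [0, 0, 0, -10.2],
    [0, 0, 0, -10.2],
    [0, 0, 0, -10]
  ]
}}

```text
t: 0.72
tool_pos: [202.4, -484.3, 238.4]
eef_rot: [-2.512, -1.886, -0.0]
force: [0.5, -0.4, -0.9]
finger_gap: 87.8
finger_force: 0.0
```

>>> {"fn": "step_arm", "kwargs": {
  "steps": [
    [4.3, 2.1, 0, 0],
    [4.3, 2.2, 0, 0],
    [4.3, 2.1, 0, 0],
    [4.3, 2.2, 0, 0],
    [4.3, 2.1, 0, 0],
    [4.3, 2.2, 0, 0],
    [4.3, 2.1, 0, 0],
    [4.1, 2.2, 0, 0]
  ]
}}

```text
t: 1.72
tool_pos: [465.4, -204.0, 238.6]
eef_rot: [-2.517, -1.879, 0.0]
force: [0.7, -0.0, 0.0]
finger_gap: 88.1
finger_force: 0.0
```

>>> {"fn": "step_arm", "kwargs": {
  "steps": [
    [0, 0, 4, 0],
    [0, 0, 4, 0],
    [0, 0, 0, 0],
    [0, 0, 0, 0]
  ]
}}

```text
t: 2.22
tool_pos: [465.1, -206.0, 160.2]
eef_rot: [2.516, 1.878, 0.001]
force: [0.0, -0.6, 1.5]
finger_gap: 88.0
finger_force: 0.0
```

```bash
cat >> h.py <<'E'
def tool():
    o=robot.observe(); R=cv2.Rodrigues(np.array(o["eef_rot"]))[0]; return np.array(o["tool_pos"]),R,o
def delta(target):
    p,R,o=tool(); return (R.T@(np.array(target)-p)/10).round(2), np.degrees(np.arctan2(R[1,0],R[0,0]))
E
python3 - <<'E'
from h import *
i=info("top")
f=lambda P:180+0*np.array(P)if 0 else (np.array(P,float)+.5)/7-.5+[180,165]
rim=ray(i,f([(103,128),(397,65),(432,252),(138,305)]),102)[:,:2]; base=ray(i,f([(140,360),(533,272),(490,57)]),12)[:,:2]
print("rim",rim.round(0).tolist(),rim.mean(0)); print("base",base.round(0).tolist(),(base[0]+base[2])/2)
d=base[1]-base[0]; print(np.degrees(np.arctan2(d[1],d[0]))+180,np.linalg.norm(d),np.linalg.norm(base[2]-base[1]))
d=rim[2]-rim[3]; e=rim[1]-rim[0];print([np.degrees(np.arctan2(x[1],x[0]))+180 for x in(d,e)])
p,R,o=tool(); print(p,R.round(3).tolist(),o["t"])
w=info("wrist"); im=shot("wrist","w1.png"); print(-w["R"].T@w["t"])
hsv=cv2.cvtColor(im,cv2.COLOR_RGB2HSV); m=cv2.inRange(hsv,(10,60,130),(28,200,255))
for c in cv2.findContours(m,0,1)[0]:
    if cv2.contourArea(c)>3000: print(cv2.contourArea(c),cv2.minAreaRect(ray(w,c.reshape(-1,2),14)[:,:2].astype(np.float32)),cv2.boundingRect(c))
E
```

```text
rim [[501.0, 354.0], [524.0, 240.0], [452.0, 226.0], [433.0, 339.0]] [477.37892789 289.53072366]
base [[416.0, 361.0], [451.0, 200.0], [538.0, 218.0]] [477.29310368 289.14804768]
102.1238964019629 164.78688547958623 89.59422159144331
[np.float64(99.69050655025808), np.float64(101.38674539347973)]
[ 465.06634888 -205.96233621  160.17612747] [[0.285, 0.959, 0.002], [0.959, -0.285, -0.001], [-0.001, 0.002, -1.0]] 2.225
[ 487.96770761 -125.02302083  305.06217106]
4169.5 ((563.72509765625, -485.4154357910156), (75.60498809814453, 421.0010681152344), 72.84880828857422) (294, 336, 305, 44)
5792.0 ((711.7672119140625, -350.5279846191406), (173.9022216796875, 188.09915161132812), 4.716728210449219) (489, 137, 151, 146)
3193.0 ((469.3925476074219, -207.36512756347656), (121.73023223876953, 55.22929763793945), 65.4497299194336) (300, 125, 62, 112)
11269.0 ((176.66050720214844, -178.48513793945312), (314.87664794921875, 99.21271514892578), 14.330883026123047) (0, 118, 183, 183)
9239.0 ((680.8074340820312, -179.44998168945312), (161.64947509765625, 124.6107177734375), 77.26078033447266) (461, 0, 145, 175)
```

View pics/w1.png

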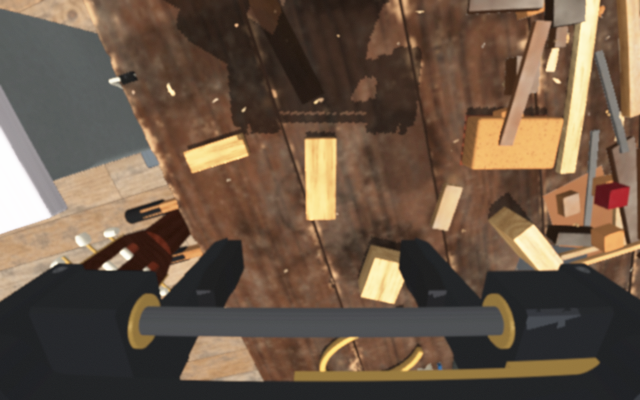

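The wrist view shows the blank upright in the picture, with corners at about (305,138), (336,137), (338,218) and (306,220). The willow block at (382,274) lies behind the fingers. I'll compute the grasp correction from those corners.

```bash
python3 - <<'E'
from h import *
w=info("wrist"); im=cv2.imread("pics/w1.png")
hsv=cv2.cvtColor(im,cv2.COLOR_BGR2HSV); m=cv2.inRange(hsv,(10,50,150),(32,200,255))
m=cv2.morphologyEx(m,2,np.ones((5,5)),iterations=1); w0=np.zeros_like(m); w0[125:230,295:350]=m[125:230,295:350]
c=max(cv2.findContours(w0,0,1)[0],key=cv2.contourArea).reshape(-1,2); print(cv2.boundingRect(c))
r=cv2.minAreaRect(ray(w,c,14)[:,:2].astype(np.float32)); print(r, delta([*r[0],150]))
X=ray(w,[(305,138),(336,137),(338,218),(306,220)],14)[:,:2].astype(np.float32); r=cv2.minAreaRect(X);print(r,delta([*r[0],3]))
print(proj(info("wrist"),[tool()[0]]))
X=ray(w,[(360,291),(371,246),(406,252),(398,303)],15)[:,:2];print(X.round())
E
```

```text
(304, 138, 33, 83)
((464.2327880859375, -204.2096405029297), (87.42303466796875, 33.02263259887695), 74.30731201171875) (array([ 0.15, -0.14,  1.04]), np.float64(73.46417493105223))
((464.74896240234375, -203.7198028564453), (86.96455383300781, 34.3146858215332), 75.83690643310547) (array([ 0.22, -0.14, 15.74]), np.float64(73.46417493105223))
[[322.32381483 255.26970801]]
[[ 471. -346.]
 [ 497. -292.]
 [ 533. -310.]
 [ 511. -376.]]
```

>>> {"fn": "step_arm", "kwargs": {
  "steps": [
    [0.15, -0.1, 3, -0.8],
    [0, 0, 4, 0],
    [0, 0, 4, 0],
    [0, 0, 3, 0],
    [0, 0, 1.2, 0],
    [0, 0, 0.3, 0],
    [0, 0, 0, 0]
  ]
}}

```text
t: 3.15
tool_pos: [464.6, -204.2, 4.8]
eef_rot: [2.503, 1.896, 0.001]
force: [0.2, -0.2, -0.0]
finger_gap: 88.2
finger_force: 0.0
```

>>> {"fn": "step_arm", "kwargs": {
  "steps": [
    [0, 0, 0, 0],
    [0, 0, 0, 0],
    [0, 0, 0, 0],
    [0, 0, 0, 0],
    [0, 0, 0, 0],
    [0, 0, 0, 0]
  ],
  "hand": 0,
  "force": 25
}}

```text
t: 3.9
tool_pos: [464.1, -203.8, 3.7]
eef_rot: [2.504, 1.897, 0.0]
force: [0.3, -0.0, 0.3]
finger_gap: 30.7
finger_force: 25.1
```

>>> {"fn": "step_arm", "kwargs": {
  "steps": [
    [0, 0, -2, 0],
    [0, 0, -4, 0],
    [0, 0, -4, -9],
    [0, 0, -4, -9],
    [0, 0, -4, -9]
  ]
}}

```text
t: 4.53
tool_pos: [463.8, -203.6, 185.0]
eef_rot: [-1.986, -2.434, -0.0]
force: [-0.3, -0.4, -0.3]
finger_gap: 30.8
finger_force: 25.0
```

>>> {"fn": "step_arm", "kwargs": {
  "steps": [
    [4, 1.4, 0, 0],
    [5, 1.4, 0, 0],
    [5, 1.4, 0, 0],
    [5, 1.4, 0, 0],
    [5, 1.4, 0, 0],
    [5, 1.4, 0, 0],
    [5, 1.4, 0, 0],
    [5, 1.3, 0, 0]
  ]
}}

```text
t: 5.52
tool_pos: [496.4, 202.2, 183.7]
eef_rot: [-1.992, -2.429, 0.0]
force: [0.4, -0.3, -0.3]
finger_gap: 30.5
finger_force: 25.0
```

>>> {"fn": "step_arm", "kwargs": {
  "steps": [
    [0, 0, 0, 0],
    [0, 0, 0, 0],
    [0, 0, 0, 0]
  ]
}}

```text
t: 5.9
tool_pos: [496.7, 199.3, 183.7]
eef_rot: [1.994, 2.427, -0.0]
force: [-0.3, -0.1, -0.7]
finger_gap: 30.7
finger_force: 25.0
```

```bash
python3 - <<'E'
from h import *
p,R,o=tool(); print(p,o["finger_gap"],o["finger_force"],delta([477.3,289.3,120]),o["force"])
w=info("wrist"); im=shot("wrist","w2.png"); print(-w["R"].T@w["t"])
a=np.radians(101.5); l=np.array([np.cos(a),np.sin(a)]); s=np.array([l[1],-l[0]])
print(proj(w,[[*(np.array([477.3,289.3])+u*l+v*s),12] for u,v in((-84,-46),(-84,46),(84,46),(84,-46))]).round().tolist())
E
```

```text
[496.73656815 199.32774228 183.72424097] 30.717492153010625 24.99248743057251 (array([ 9.2 , -0.16,  6.37]), np.float64(101.19044077140505)) [-0.32461269 -0.12315915 -0.74514478]
[479.716199   282.00244635 328.67135814]
[[279.0, 170.0], [362.0, 169.0], [369.0, -6.0], [270.0, -5.0]]
```

View pics/w2.png

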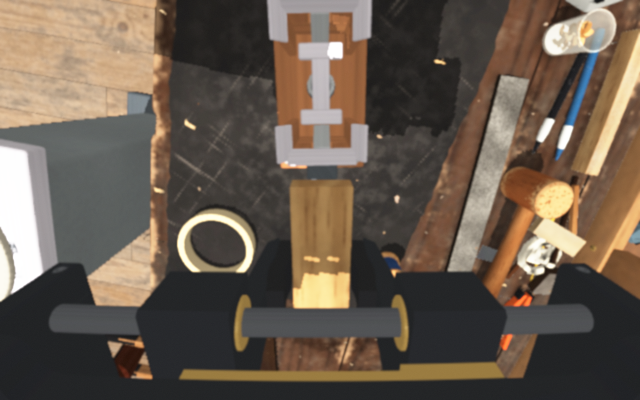

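The wrist view shows the I-plate spanning (301,44) to (341,124), and the near lip corners at (276,164) and (368,163). The held blank's far end is at (292,181)–(353,180), aligned with the shaft.

```bash
python3 - <<'E'
from h import *
w=info("wrist")
F=ray(w,[(300,124),(341,123),(342,43),(299,44)],80)[:,:2]; print("foll",F.mean(0),cv2.minAreaRect(F.astype(np.float32)))
G=ray(w,[(276,164),(368,163)],102)[:,:2]; print("near rim mid",G.mean(0),np.linalg.norm(G[1]-G[0]),np.degrees(np.arctan2(*(G[1]-G[0])[::-1])))
B=ray(w,[(292,181),(353,180)],194)[:,:2]; print("blank end",B.mean(0),np.linalg.norm(B[1]-B[0]))
p,R,o=tool(); x=R[:2,0]; print("blank centre",B.mean(0)-43*x, p)
print("foll in tool",R[:2,:2].T@(F.mean(0)-p[:2]),"rim",R[:2,:2].T@(G.mean(0)-p[:2]),"blank",R[:2,:2].T@(B.mean(0)-p[:2]))
# catch middle / edges
im=cv2.imread("pics/w2.png"); g=cv2.cvtColor(im,cv2.COLOR_BGR2HSV)
m=cv2.inRange(g,(0,0,140),(180,60,255)); m[:, :260]=0; m[:,380:]=0; m[172:]=0
for c in cv2.findContours(m,0,1)[0]:
    if cv2.contourArea(c)>150: print(cv2.boundingRect(c),cv2.contourArea(c))
E
```

```text
foll [477.62905299 290.5018527 ] ((477.4197692871094, 290.43267822265625), (33.736656188964844, 60.58020782470703), 11.589247703552246)
near rim mid [490.17997499 233.14073448] 71.98130828050779 11.836898498467386
blank end [487.78381522 244.97813192] 28.87982429418482
blank centre [496.12427765 202.79476231] [496.76734988 199.38858951 183.79726751]
foll in tool [93.09503961 -1.10211883] rim [34.3888595   0.08443779] blank [4.64662175e+01 2.98162660e-02]
(275, 41, 93, 126) 4791.5
(268, 0, 103, 42) 2186.0
```

>>> {"fn": "step_arm", "kwargs": {
  "steps": [
    [4.6, -0.1, 0, -0.5],
    [4.6, 0, 0, 0],
    [0, 0, 0, 0],
    [0, 0, 3, 0],
    [0, 0, 3, 0],
    [0, 0, 2, 0],
    [0, 0, 0.9, 0],
    [0, 0, 0, 0]
  ]
}}

```text
t: 6.95
tool_pos: [477.5, 289.7, 94.8]
eef_rot: [-1.983, -2.437, 0.001]
force: [0.6, -0.6, -0.4]
finger_gap: 30.9
finger_force: 25.0
```

>>> {"fn": "step_arm", "kwargs": {
  "steps": [
    [0, 0, 0.5, 0],
    [0, 0, 0.5, 0],
    [0, 0, 0.3, 0],
    [0, 0, 0, 0]
  ]
}}

```text
t: 7.45
tool_pos: [477.5, 290.4, 82.0]
eef_rot: [1.981, 2.437, 0.001]
force: [-0.1, -1.7, 3.3]
finger_gap: 30.7
finger_force: 25.0
```

```bash
python3 - <<'E'
from h import *
p,R,o=tool(); print(p,o["force"],o["torque"],delta([477.5,290.4,80]))
im=shot("side","s2.png"); i=info("side"); q=proj(i,[[477,290,60]])[0].astype(int); print(q)
a=robot.camera("wrist"); c=im[q[1]-50:q[1]+50,q[0]-60:q[0]+60]
cv2.imwrite("pics/s2c.png",np.hstack([cv2.resize(c,(480,400),interpolation=2),a[40:360,180:440][:, :, :].copy() if 0 else cv2.resize(a[80:400,192:448],(320,400))])[:,:,::-1])
E
```

```text
[477.46440414 290.40946974  82.00491793] [-0.14710583 -1.71590476  3.32880568] [-0.12862798 -0.03317276 -0.00595677] (array([-0. ,  0. ,  0.2]), np.float64(101.7811799911318))
[332 171]
```

View pics/s2c.png

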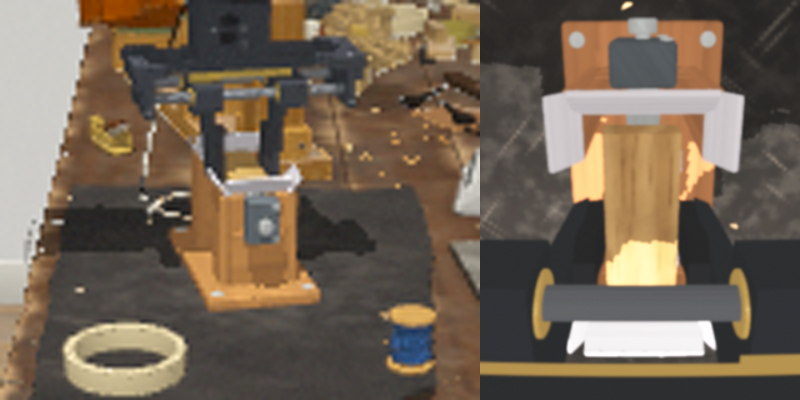

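The blank sits in the mouth on the follower, which pushes back with about 3 N, and it lies between the lips. I'll release it, rise, shut the fingers and press on its middle with the tips.

>>> {"fn": "step_arm", "kwargs": {
  "steps": [
    [0, 0, 0, 0],
    [0, 0, 0, 0],
    [0, 0, 0, 0],
    [0, 0, -1, 0],
    [0, 0, -1.5, 0],
    [0, 0, 0, 0]
  ],
  "hand": 55
}}

```text
t: 8.3
tool_pos: [478.0, 290.7, 108.5]
eef_rot: [1.981, 2.436, 0.004]
force: [0.9, -0.4, -0.3]
finger_gap: 48.3
finger_force: 0.0
```

>>> {"fn": "step_arm", "kwargs": {
  "steps": [
    [0, 0, 0, 0],
    [0, 0, 0, 0],
    [0, 0, 0, 0],
    [0, 0, 0, 0],
    [0, 0, 0, 0],
    [0, 0, 0, 0]
  ],
  "hand": 0
}}

```text
t: 9.05
tool_pos: [477.2, 290.4, 106.7]
eef_rot: [-1.982, -2.438, 0.0]
force: [-1.0, 0.4, -0.1]
finger_gap: 0.5
finger_force: 0.0
```

```bash
python3 - <<'E'
from h import *
p,R,o=tool(); print(p,o["force"],o["finger_gap"],delta([477.5,290.4,80]))
im=shot("side","s3.png"); q=(332,171)
a=robot.camera("wrist"); c=im[q[1]-50:q[1]+50,q[0]-60:q[0]+60]
cv2.imwrite("pics/s3c.png",np.hstack([cv2.resize(c,(480,400),interpolation=2),cv2.resize(a[80:400,192:448],(320,400))])[:,:,::-1])
E
```

```text
[477.23600938 290.39068249 106.69521486] [-0.98362168  0.37693807 -0.0690856 ] 0.48352191302972886 (array([-0.  ,  0.03,  2.67]), np.float64(101.77558798645795))
```

View pics/s3c.png

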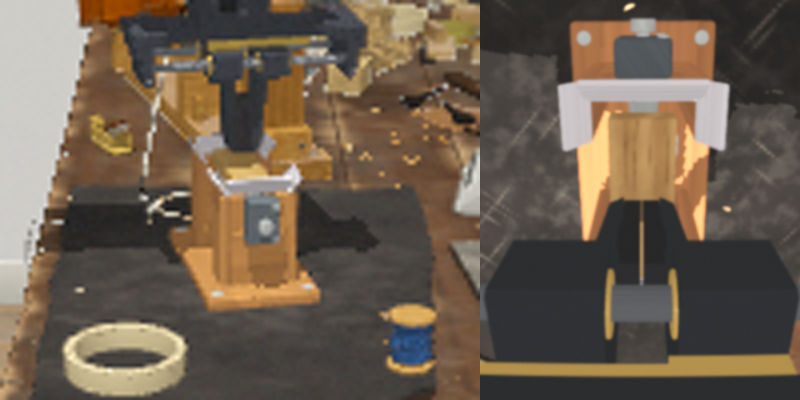

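The blank is lying straight and flat in the mouth, with the shut fingers centred over it. Now I'll press.

>>> {"fn": "step_arm", "kwargs": {
  "steps": [
    [0, 0, 0.8, 0],
    [0, 0, 0.7, 0],
    [0, 0, 0.6, 0],
    [0, 0, 0.6, 0],
    [0, 0, 0.6, 0],
    [0, 0, 0.5, 0],
    [0, 0, 0, 0]
  ]
}}

```text
t: 10.02
tool_pos: [477.3, 290.4, 68.6]
eef_rot: [1.982, 2.438, 0.0]
force: [-1.7, 0.2, 5.1]
finger_gap: 0.4
finger_force: 2.6
```

>>> {"fn": "step_arm", "kwargs": {
  "steps": [
    [0, 0, 0.5, 0],
    [0, 0, 0.5, 0],
    [0, 0, 0.5, 0],
    [0, 0, 0, 0],
    [0, 0, 0, 0]
  ]
}}

```text
t: 10.65
tool_pos: [477.4, 290.4, 54.1]
eef_rot: [1.982, 2.437, 0.001]
force: [-2.1, 0.1, 8.4]
finger_gap: 0.5
finger_force: 4.0
```

>>> {"fn": "step_arm", "kwargs": {
  "steps": [
    [0, 0, 0.2, 0],
    [0, 0, 0, 0],
    [0, 0, 0, 0]
  ]
}}

```text
t: 11.02
tool_pos: [477.4, 290.5, 52.1]
eef_rot: [1.982, 2.437, 0.001]
force: [-2.5, -1.0, 8.8]
finger_gap: 0.5
finger_force: 4.2
```

>>> {"fn": "step_arm", "kwargs": {
  "steps": [
    [0, 0, -0.4, 0],
    [0, 0, -0.6, 0],
    [0, 0, -2, 0],
    [0, 0, -4, 0],
    [0, 0, -4, 0],
    [-3, 0, -2, 0],
    [-5, 0, 0, 0],
    [0, 0, 0, 0]
  ]
}}

```text
t: 12.02
tool_pos: [494.1, 209.9, 181.4]
eef_rot: [1.986, 2.434, -0.001]
force: [-0.5, 0.3, -0.6]
finger_gap: 0.6
finger_force: 0.0
```

```bash
python3 - <<'E'
from h import *
p,R,o=tool(); print(p,o["force"],o["t"])
im=shot("side","s4.png"); q=(332,171)
a=shot("wrist","w4.png"); c=im[q[1]-50:q[1]+50,q[0]-60:q[0]+60]
cv2.imwrite("pics/s4c.png",np.hstack([cv2.resize(c,(480,400),interpolation=2),cv2.resize(a[0:200,256:416],(320,400))])[:,:,::-1])
E
```

```text
[494.08985528 209.85024234 181.44436831] [-0.48925216  0.30719672 -0.61038439] 12.025
```

View pics/s4c.png

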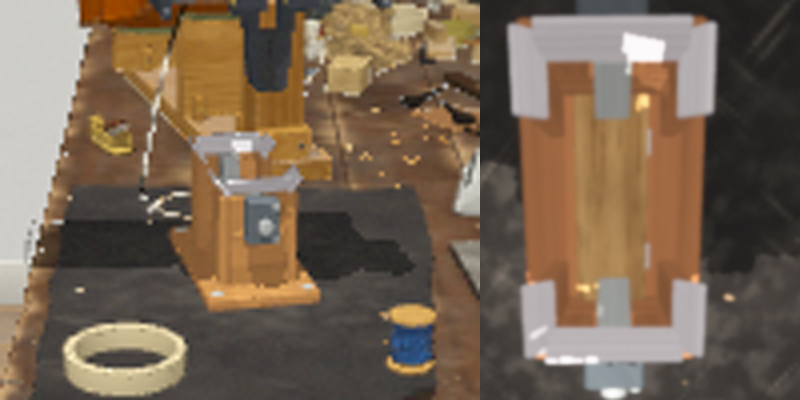

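The wrist view shows the blank low in the shaft, flat and straight. Both steel catches overlap its ends, at about (612,100) and (612,290), and the arm is clear. I'm handing the job in.

```bash
python3 -c "
from plant import robot
print(robot.job_done())"
```

```text
the job is handed in; nothing more can be done
None
```

The maple blank is in the magazine, flat and straight with both catches over its ends in the last wrist picture; the arm is clear and the job was handed in at about 12 s, but no verdict was returned.

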